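# Clamp a contact pin in the bench gauge with the ratchet knob

## Task

Measure the brass contact pin in the bench gauge: stand it in the blue nest of the slide, push the slide gently by its post until it is fully home under the spindle, then turn the orange ratchet knob clockwise (seen from above) until the spindle clamps the pin and the ratchet slips. Let it slip about an eighth of a turn, never more than a fifth, then let go and leave the pin clamped; do not turn the steel drum under the knob, and leave the spare pin, the mouse and the probe where they are.

Things in the scene. Friction and masses are not known exactly. Their poses are not given: they have to be found in the camera images.
- pin: brass contact pin, the one to measure: round flange 32 mm across and 8 mm high, above it a round stem 20 mm across, 26 mm high overall, 0.08 to 0.17 kg, standing upright on the table. Origin: centre of the underside of the flange, z up along the stem
- spare: black plastic pin of the same shape and size: leave it alone. Origin: centre of its underside
- mouse: black computer mouse, 105 x 60 x 34 mm: leave it alone. Origin: centre of its underside
- probe: test probe with black rubber grip and steel tube, about 150 mm long along its x, 16 mm high: leave it alone. Origin: underside, near the middle
- gauge: fixed grey bench gauge. Origin on the vertical spindle axis at table height; x points from the slide's outer end to the column (push direction), z up. Column 80 mm wide, x = 70 to 115 mm, to 125 mm high; its arm (44 mm wide, 99 to 125 mm high) reaches over the axis. Above it: steel drum, 36 mm across, 126 to 150 mm high; on that the orange knob, 24 mm across, 150 to 186 mm high
- knob (a point): point on the axis of the orange ratchet knob at the height to grip: 175 mm above the table, 11 mm below the knob's top, 25 mm above the drum. The knob is round, 24 mm across, and never moves up or down. Turning it clockwise seen from above carries the drum along and lowers the spindle by 3.2 mm per rad; it stays where it is left. Turn in several grips, held firmly (20 N or more)
- ratchet (a joint): how far the orange knob has slipped on the drum, rad: 0 at the start, when the white bar on the knob's top and the red mark on the drum's top edge point the same way. While knob and drum turn together (about 0.15 N m) it does not change; once the pin is clamped the drum stops and, at about 0.27 N m, the knob slips clockwise on it and this grows. The slip keeps the clamp force to about 40 N
- slide (a joint): travel of the slide in m: about 0 to 0.02 at the start (out), 0.110 when fully home against its stop; moves along the gauge's x, about 2.5 N of friction, stays where it is left. The slide does not touch the spindle
- nest (a point): centre of the floor of the round pocket in the blue block (56 x 56 mm, top 40 mm above the table) on the slide: pocket 34.5 mm across, 8 mm deep, chamfered, floor 32 mm above the table, so the pin's flange sits flush in it. With the slide home it lies on the spindle axis
- post (a point): point on the axis of the black push post on the slide: round, 16 mm across, upright, from 26 to 68 mm above the table (this point 58 mm above it), 80 mm from the nest on the side away from the column. Push it towards the column, or pinch and move it, from above
- spindle (a point): fixed point on the spindle axis, 99 mm above the table, under the gauge's arm, where the 12 mm steel spindle comes out and hangs down. The spindle's flat lower face starts an unknown 2 to 11 mm above the top of a pin standing in the nest with the slide home; this point does not move with it
- rail: aluminium rail that carries the slide, fixed to the table in front of the gauge, 62 mm wide, 17 mm high, from 230 mm before to 45 mm behind the spindle axis. Origin and axes as the gauge's
Not all that is in view belongs to the job. There is more than one size of the pin; the job needs the smaller.

How it is judged:
On the way, in this order (a step that is already met when the one before it is completed fails the run):
1. the brass pin stands in the nest while the slide is still out (horizontal distance between pin and nest below 0.004 m and z of pin in the frame of nest below 0.0025 m and angle between pin's own z axis and vertical below 0.1 rad and value of joint slide below 0.06 m), for 0.2 s.
2. the slide is fully home with the pin in its nest (value of joint slide above 0.1085 m and horizontal distance between pin and nest below 0.004 m and z of pin in the frame of nest below 0.0025 m), for 0.2 s.
3. the spindle clamps the pin and the ratchet has slipped at least 0.35 rad (value of joint ratchet above 0.35 rad and contact force between gauge and pin above 20 N), for 0.1 s.
At the end, for the whole second after the job is handed in: The brass pin stands upright and at rest in the nest (within 4 mm of its centre, flange within 2.5 mm of the floor), the slide is home (travel over 108.5 mm), the spindle clamps the pin with more than 20 N, and the ratchet has slipped between 0.35 and 1.3 rad in all (all of step 2 and all of step 3 and value of joint ratchet below 1.3 rad and angle between pin's own z axis and vertical below 0.1 rad and linear speed of pin below 0.01 m/s); the robot touches nothing.
It fails at once if the ratchet slips more than a fifth of a turn (1.3 rad) (value of joint ratchet above 1.3 rad).
It fails at once if the spindle presses the pin with more than 70 N (drum turned instead of the ratchet knob, or forced) (contact force between gauge and pin above 70 N).
It fails at once if the slide is pushed or rammed with more than 30 N (contact force between any of the arm, the fingers and rail above 30 N).
It fails at once if the spare pin, the mouse or the probe is moved more than 15 mm (distance of any of spare, mouse, probe from where it was at the start of the episode above 0.015 m).
It also fails if it takes over 72 s, if anything falls off the work surface, if the arm or the gripper's body presses on something with over 40 N, if the wrist force passes 120 N, or if a joint passes its speed limit or range.

## Robot

A 6-joint arm with a two-finger parallel gripper is mounted at the origin on the work surface. World frame = base frame: x ahead of the robot, y to its left, z up, the work surface at z = 0. Lengths are in m, angles in rad, forces in N, time in s.
With the tool pointing down it reaches from about 0.35 to 0.875 m from the base axis. Payload 4.2 kg.
Tool frame: the origin (TCP) lies at the very end of the fingers, on their centre line; the grasp point (between the pads) lies 19 mm behind it; z points along the fingers, y is the line along which they close (so a half turn about z gives the same grasp; the last joint's range is limited). The gripper opens to 85 mm and grips with 20 to 120 N. Pads are 22 mm wide; open, the fingers measure 114 mm over their backs; the gripper's body (76 mm by 85 mm) begins 54 mm behind the grasp point. The pads swing forward as they close: fully open they stand 13 mm farther back than shut.
Start: joints at [1.443, 0.385, 0.008, 0, -1.194, -0.259], TCP at [0.236, 0.579, 0.231] pointing down, gripper open.
Joint ranges: [-3.14, 3.14], [-1.21, 2.06], [-1.07, 1.41], [-3.16, 2.05], [-2.99, -0.16], [-3.1, 3.1]. Speed limits (rad/s): [2.79, 2.79, 3.14, 3.14, 3.14, 3.14].

## Interface

Orientations are given as a unit quaternion [w, x, y, z].
In Python, from bench import r gives the robot as it stands.
- The arm moves only by the tool apply_moves, never from a script. Its argument "targets" is a list of rows, each a list of 7 numbers: the opening in per cent of the stroke, from 0 (shut) to 100 (fully open), then the shift along the world's x, y, z in m, then the turn, a rotation vector about the world's x, y, z in degrees. A call has 1 to 12 rows; each row is the pose to reach, as a shift and turn from the pose commanded when the call began; what a row does not reach only later rows make up. A row lasts 1/10 s, in which the tool goes at most 50 mm and 8.59 degrees, less where a joint would pass 70% of its speed; a pose out of reach is approached as far as the arm can. A call with a gripper value outside its range is refused whole. The fingers move at their own pace and stop on an object; "newtons" is the grip in N (left out, the last holds). Time passes only in rows, so rows that repeat a pose let the fingers close. It gives the time, the measured TCP pose, the force, the opening and the grip force at its end, in the units of the state.
- r.read_state(): the state, without advancing time (a new reading comes with each control period).
- r.get_image(name): name is "scene" or "top" or "wrist"; returns (picture, depth): 384x512x3 uint8, red, green, blue; 384x512 float32, m along the optical axis (not along the pixel's ray), 0 where there is no reading.
- r.camera_params(name): a dict with "mtx" (3x3 intrinsics, pixels), "xyz" and "rotation" of the camera in the world; the wrist camera has in their place "T_tool_cam" (4x4, takes a point from camera to tool coordinates, whose origin is the TCP and whose axes are the flange's). Camera axes: x right, y up, looking along -z (the intrinsics and any distortion apply to the point x, -y, -z); pixel columns grow to the right and rows downward; lengths in m; the calibration is good to about 2 mm. A picture is of the moment at which its call begins: read the wrist's pose just before it. camera_params takes no time and is no camera call.
- r.close_job(): hands the job in; it is judged then, once.
The state is a dict: "time_s": time; "joint_pos": joint angles; "joint_velocities": joint speeds; "joint_efforts": joint torques, N m; "position": TCP position; "orientation": TCP orientation; "force": force on the tool from outside, world axes, zero at the start; "moment": the same for the moment, N m; "width": finger opening in m; "gripper_force": force on a finger pad.
Only numpy, scipy, OpenCV 4.12 (cv2) and the standard library are available. Lean on these libraries where they do the work, as an engineer would, in place of code of your own. Each camera call takes 0.05 s, during which the arm holds its last target. There are 200 camera calls.

## Working session

There is one attempt and no reset: what is moved stays moved. The work goes in short steps, Python scripts to look and compute and a tool call to move; the robot and the scene stay as the last step left them, time stands still between calls to the robot, and variables do not carry over. Pictures are saved under pics/ and viewed, at most 10 in all, crops included, and the job is handed in when it is done.

Besides the shell and the picture viewer there is one more tool, called as name([rows], argument=value, ...), one row to a line, values as JSON. apply_moves: Moves the arm, as the interface text tells. Its arguments: {"type":"object","properties":{"targets":{"type":"array","items":{"type":"array","items":{"type":"number"}}},"newtons":{"type":"number"}},"required":["targets"]}

```bash
ls; mkdir -p pics; cat > h.py <<'E'
import numpy as np, cv2
from bench import r
from scipy.spatial.transform import Rotation as R
def q2R(q): return R.from_quat([q[1],q[2],q[3],q[0]]).as_matrix()
def grab(name):
    s=r.read_state(); p=r.camera_params(name); im,d=r.get_image(name)
    if name=='wrist':
        T=np.eye(4);T[:3,:3]=q2R(s['orientation']);T[:3,3]=s['position'];T=T@np.array(p['T_tool_cam'])
    else:
        T=np.eye(4);Q=np.array(p['rotation']);T[:3,:3]=Q if Q.shape==(3,3) else q2R(Q);T[:3,3]=p['xyz']
    return im,d,T,np.array(p['mtx'])
def cloud(d,T,K):
    v,u=np.mgrid[:d.shape[0],:d.shape[1]]
    P=np.stack([(u-K[0,2])/K[0,0]*d,-(v-K[1,2])/K[1,1]*d,-d],-1)
    W=P@T[:3,:3].T+T[:3,3]; W[d<=0]=np.nan; return W
def save(n,im,box=None,s=1):
    if box: im=im[box[1]:box[3],box[0]:box[2]]
    cv2.imwrite('pics/'+n,cv2.resize(im[...,::-1],None,fx=s,fy=s,interpolation=cv2.INTER_CUBIC))
E
python3 - <<'E'
from h import *
print(r.read_state())
print({n:r.camera_params(n) for n in('scene','top','wrist')})
ims=[]
for n in('scene','top'):
    im,d,T,K=grab(n); np.savez(n+'.npz',im=im,d=d,T=T,K=K); ims.append(im)
save('a.png',np.vstack(ims),s=0.78)
save('top.png',ims[1],s=1.5)
E
```

```text
pics
{'time_s': 0.0, 'joint_pos': array([ 1.44262193e+00,  3.85573787e-01,  6.61275966e-03, -5.35845266e-04,
       -1.19398418e+00, -2.58604283e-01]), 'joint_velocities': array([ 0.0014825 , -0.0009472 ,  0.00021788,  0.00121762,  0.00038764,
       -0.00031408]), 'joint_efforts': array([ 2.10253957e-04, -3.92291522e+01,  1.88397521e+01,  4.18630421e+00,
       -4.63729579e-03,  1.06204592e-07]), 'position': array([0.2355035 , 0.57829631, 0.2302006 ]), 'orientation': array([ 1.08838329e-03,  9.81338889e-01, -1.92283041e-01, -1.78470571e-04]), 'force': array([ 0.37551599,  0.10465068, -0.45186158]), 'moment': array([-0.0145797 ,  0.02187601,  0.04660289]), 'gripper_force': 0.0, 'width': 0.08525381074515276}
{'scene': {'mtx': array([[429.88568874,   0.        , 256.99400365],
       [  0.        , 429.88568874, 193.19510746],
       [  0.        ,   0.        ,   1.        ]]), 'xyz': array([1.2931396 , 0.22522861, 0.72809354]), 'rotation': array([0.52760182, 0.26458347, 0.35470468, 0.72513206])}, 'top': {'mtx': array([[441.962239  ,   0.        , 252.52413961],
       [  0.        , 441.962239  , 192.63269945],
       [  0.        ,   0.        ,   1.        ]]), 'xyz': array([ 0.35231139, -0.02286126,  1.3285523 ]), 'rotation': array([-0.6951926 , -0.07269144,  0.06507117,  0.71217199])}, 'wrist': {'mtx': array([[291.61536049,   0.        , 256.66890676],
       [  0.        , 291.61536049, 197.19504091],
       [  0.        ,   0.        ,   1.        ]]), 'T_tool_cam': array([[ 2.80308387e-04,  9.65611027e-01,  2.59990898e-01,
         6.47525502e-02],
       [ 9.99999616e-01, -4.86452581e-04,  7.28547414e-04,
        -1.46846870e-04],
       [ 8.29966659e-04,  2.59990594e-01, -9.65610792e-01,
        -1.43011928e-01],
       [ 0.00000000e+00,  0.00000000e+00,  0.00000000e+00,
         1.00000000e+00]])}}
```

View pics/a.png

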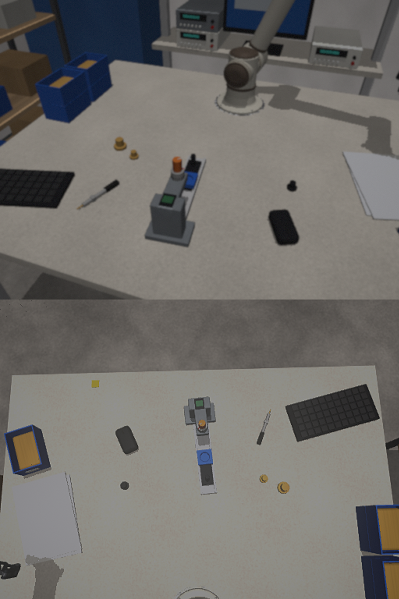

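View pics/top.png

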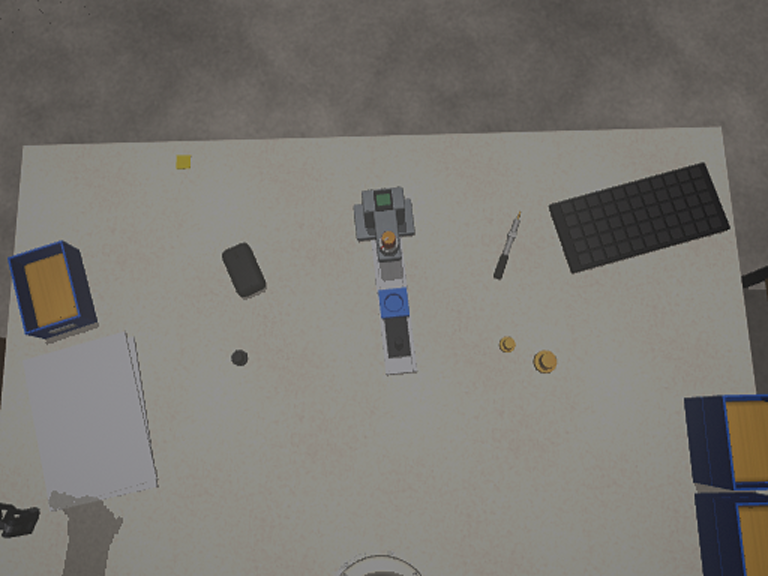

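The top picture (768x576) shows what could be taken for the pin: small brass at (508,345), larger brass at (545,362) and the black spare at (239,358). The gauge knob is at (389,240), the blue nest at (394,302) and the post near (399,343). The job needs the smaller brass pin, so I'll measure all of these and check it in a close crop.

```bash
python3 - <<'E'
from h import *
z=np.load('top.npz'); im,d,T,K=z['im'],z['d'],z['T'],z['K']; W=cloud(d,T,K)
def pr(n,u,v,rad,lo,hi):
    u/=1.5;v/=1.5
    vv,uu=np.mgrid[:384,:512]; m=(np.hypot(uu-u,vv-v)<rad)&(W[...,2]>lo)&(W[...,2]<hi)
    p=W[m]; 
    if len(p): print(n,m.sum(),p.mean(0).round(4),((p.min(0)+p.max(0))/2).round(4),(p.max(0)-p.min(0)).round(4))
pr('small',508,345,14,.005,.1);pr('smalltop',508,345,14,.02,.1)
pr('big',545,362,14,.005,.1)
pr('spare',239,358,14,.005,.1)
pr('knob',389,238,14,.18,.2)
pr('post',399,343,14,.06,.08)
pr('table',300,345,8,-1,1)
# blue block
hsv=cv2.cvtColor(im,cv2.COLOR_RGB2HSV); v,u=np.mgrid[:384,:512]
m=(hsv[...,0]>100)&(hsv[...,0]<125)&(hsv[...,1]>120)&(abs(u-263)<25)&(abs(v-201)<25)&(W[...,2]>.03)
print('blue',np.nanmean(W[m],0)); print(cv2.minAreaRect((W[m][:,:2]*1000).astype(np.float32)))
m=(W[...,2]>.095)&(W[...,2]<.13)&(abs(u-260)<35)&(v<175)&(v>115)
print('arm',cv2.minAreaRect((W[m][:,:2]*1000).astype(np.float32)))
# rail
m=(W[...,2]>.008)&(W[...,2]<.022)&(abs(u-264)<25)&(v<252)&(v>160)
print('rail',cv2.minAreaRect((W[m][:,:2]*1000).astype(np.float32)), np.nanmean(W[m],0))
save('crop.png',im,(320,210,380,260),8)
E
```

```text
small 112 [ 0.4943 -0.2641  0.0141] [ 0.4933 -0.2666  0.0184] [0.0777 0.0752 0.0267]
smalltop 37 [ 0.4953 -0.2638  0.0262] [ 0.4946 -0.2645  0.0261] [0.0174 0.0182 0.0113]
big 199 [ 0.4592 -0.3332  0.0213] [ 0.4632 -0.3357  0.0233] [0.0636 0.0742 0.0366]
spare 97 [0.48   0.2694 0.0151] [0.4781 0.2698 0.0181] [0.0639 0.0629 0.0263]
knob 66 [ 0.6719 -0.0313  0.1861] [ 0.6721 -0.0313  0.1862] [0.0226 0.0242 0.0111]
post 22 [ 0.5007 -0.046   0.0673] [ 0.5004 -0.0455  0.0668] [0.0116 0.0116 0.0083]
table 193 [ 5.042e-01  1.497e-01 -2.000e-04] [ 5.042e-01  1.497e-01 -1.000e-04] [0.043  0.043  0.0131]
blue [ 0.57878725 -0.03989591  0.0384044 ]
((579.7554321289062, -39.830787658691406), (54.553524017333984, 55.010032653808594), 4.486876010894775)
arm ((717.5367431640625, -28.010536193847656), (140.46697998046875, 80.23849487304688), 4.97125768661499)
rail ((577.7454223632812, -34.98406219482422), (117.64205169677734, 273.12103271484375), 83.9909896850586) [ 0.56787595 -0.03971634  0.01498804]
```

View pics/crop.png

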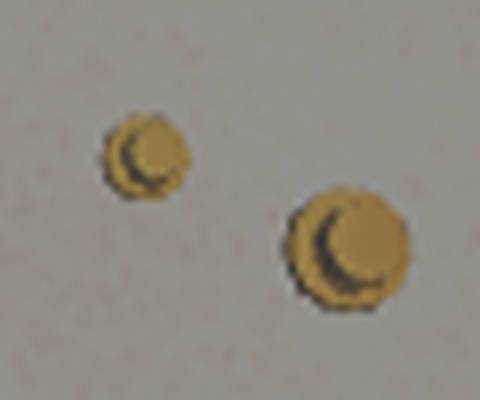

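The crop shows two brass pins: the small one (flange about 32 mm, top at z = 26 mm) at crop (145,157), and the large one at (347,248). I choose the small one at about (0.495, -0.264). Next I move above it.

apply_moves([
  [60,0.129,-0.42,-0.03,0,0,14],
  [60,0.129,-0.42,-0.03,0,0,14],
  [60,0.129,-0.42,-0.03,0,0,14],
  [60,0.129,-0.42,-0.03,0,0,14],
  [60,0.129,-0.42,-0.03,0,0,14],
  [60,0.129,-0.42,-0.03,0,0,14],
  [60,0.129,-0.42,-0.03,0,0,14],
  [60,0.129,-0.42,-0.03,0,0,14],
  [60,0.129,-0.42,-0.03,0,0,14],
  [60,0.259,-0.843,-0.1,0,0,27],
  [60,0.259,-0.843,-0.1,0,0,27],
  [60,0.259,-0.843,-0.1,0,0,27],
])

```text
time_s: 1.3
position: [0.4053, 0.0273, 0.1798]
orientation: [-0.0, 0.999, 0.044, 0.0]
force: [0.2, 1.7, 0.8]
width: 0.0512
gripper_force: 0.0
```

apply_moves([
  [60,0.142,-0.443,-0.07,0,0,13],
  [60,0.142,-0.443,-0.07,0,0,13],
])

```text
time_s: 1.5
position: [0.4319, -0.0537, 0.1668]
orientation: [-0.0, 0.988, 0.154, 0.0]
force: [0.6, 0.7, 0.5]
width: 0.0513
gripper_force: 0.0
```

apply_moves([
  [60,0.063,-0.21,-0.036,0,0,-13],
  [60,0.063,-0.21,-0.036,0,0,-13],
  [60,0.063,-0.21,-0.036,0,0,-13],
  [60,0.063,-0.21,-0.036,0,0,-13],
  [60,0.063,-0.21,-0.036,0,0,-13],
  [60,0.063,-0.21,-0.036,0,0,-13],
  [60,0.063,-0.21,-0.036,0,0,-13],
  [60,0.063,-0.21,-0.036,0,0,-13],
])

```text
time_s: 2.3
position: [0.4945, -0.2612, 0.1311]
orientation: [-0.0, 0.999, 0.039, -0.0]
force: [-1.5, -0.3, 0.4]
width: 0.0511
gripper_force: 0.0
```

```bash
cat >> h.py <<'E'
def st():
    s=r.read_state(); M=q2R(s['orientation']); print('t',round(s['time_s'],2),'pos',np.round(s['position'],4),'yaw',round(np.degrees(np.arctan2(M[1,0],M[0,0])),2),'tz',M[:,2].round(4),'F',np.round(s['force'],1),'M',np.round(s['moment'],3),'w',round(s['width'],4),'g',round(s['gripper_force'],1),'j6',round(s['joint_pos'][5],3)); return s
E
python3 - <<'E'
from h import *
st(); im,d,T,K=grab('wrist'); save('w1.png',im); W=cloud(d,T,K)
np.savez('w1.npz',im=im,d=d,T=T,K=K)
for lo,hi in((.023,.03),(.005,.011)):
    m=(W[...,2]>lo)&(W[...,2]<hi)&(np.hypot(W[...,0]-.495,W[...,1]+.264)<.03)
    p=W[m]; print(m.sum(),p.mean(0).round(4),cv2.minEnclosingCircle((p[:,:2]*1000).astype(np.float32)))
E
```

```text
t 2.3 pos [ 0.4945 -0.2612  0.1311] yaw 4.52 tz [-3.e-04  3.e-04 -1.e+00] F [-1.5 -0.3  0.4] M [0.064 0.022 0.002] w 0.0511 g 0.0 j6 1.846
387 [ 0.4926 -0.2634  0.0264] ((492.3616027832031, -263.420654296875), 9.845869064331055)
414 [ 0.4964 -0.263   0.0084] ((492.14251708984375, -263.4200134277344), 15.947949409484863)
```

View pics/w1.png

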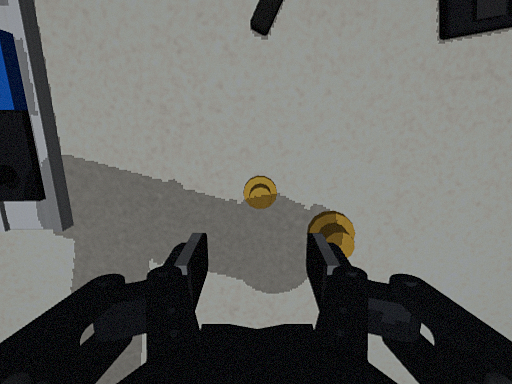

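The wrist picture shows the small pin at (260,192) between the pads, the big pin at (331,236) near the right finger, and the rail at left. The measured radii (9.8 and 15.9 mm) and top (26.4 mm) match the small pin at (0.4923, -0.2634). I descend and grip the stem above the flange.

apply_moves([
  [45,-0.002,-0.002,-0.03,0,0,0],
  [45,-0.002,-0.002,-0.06,0,0,0],
  [45,-0.002,-0.002,-0.09,0,0,0],
  [45,-0.002,-0.002,-0.11,0,0,0],
  [45,-0.002,-0.002,-0.121,0,0,0],
  [45,-0.002,-0.002,-0.121,0,0,0],
  [0,-0.002,-0.002,-0.121,0,0,0],
  [0,-0.002,-0.002,-0.121,0,0,0],
  [0,-0.002,-0.002,-0.121,0,0,0],
  [0,-0.002,-0.002,-0.121,0,0,0],
  [0,-0.002,-0.002,-0.121,0,0,0],
], newtons=30)

```text
time_s: 3.45
position: [0.4939, -0.2642, 0.0114]
orientation: [0.0, 0.999, 0.039, 0.001]
force: [-0.1, 2.3, 7.2]
width: 0.0188
gripper_force: 29.9
```

```bash
python3 - <<'E'
from h import *
s=st(); print(s['joint_pos'].round(2))
E
```

```text
t 3.45 pos [ 0.4939 -0.2642  0.0114] yaw 4.49 tz [ 2.6e-03 -6.0e-04 -1.0e+00] F [-0.1  2.3  7.2] M [ 0.767 -0.018  0.039] w 0.0188 g 29.9 j6 1.851
[-0.2   0.53 -0.4   0.   -0.63  1.85]
```

apply_moves([
  [0,0,0,0.02,0,0,0],
  [0,0,0,0.06,0,0,0],
  [0,0,0,0.11,0,0,0],
  [0,0.02,0.05,0.14,0,0,0],
  [0,0.04,0.1,0.14,0,0,0],
  [0,0.06,0.15,0.14,0,0,0],
  [0,0.075,0.2,0.14,0,0,0],
  [0,0.086,0.224,0.14,0,0,0],
  [0,0.086,0.224,0.14,0,0,0],
  [0,0.086,0.224,0.14,0,0,0],
  [0,0.086,0.224,0.14,0,0,0],
  [0,0.086,0.224,0.14,0,0,0],
])

```text
time_s: 4.65
position: [0.5782, -0.0413, 0.1498]
orientation: [0.0, 0.999, 0.038, -0.0]
force: [0.4, -0.5, -0.7]
width: 0.0186
gripper_force: 29.7
```

```bash
python3 - <<'E'
from h import *
s=st(); im,d,T,K=grab('wrist'); save('w2.png',im); W=cloud(d,T,K)
np.savez('w2.npz',im=im,d=d,T=T,K=K)
v,u=np.mgrid[:384,:512]
near=np.hypot(W[...,0]-.58,W[...,1]+.04)<.06
m=near&(W[...,2]>.036)&(W[...,2]<.045)
print('block',m.sum(),W[m].mean(0),cv2.minAreaRect((W[m][:,:2]*1000).astype(np.float32)))
m=near&(np.hypot(W[...,0]-.58,W[...,1]+.04)<.02)&(W[...,2]>.025)&(W[...,2]<.036)
p=W[m];print('floor',m.sum(),p.mean(0),cv2.minEnclosingCircle((p[:,:2]*1000).astype(np.float32)))
tc=s['position']
m=(np.hypot(W[...,0]-tc[0],W[...,1]-tc[1])<.03)&(W[...,2]<tc[2]+.025)&(W[...,2]>tc[2]-.03)
p=W[m];print('held',m.sum())
hsv=cv2.cvtColor(im,cv2.COLOR_RGB2HSV); b=m&(hsv[...,0]>12)&(hsv[...,0]<30)&(hsv[...,1]>110)
print(b.sum(),np.nanmean(u[b]),np.nanmean(v[b]),W[b].min(0),W[b].max(0))
mm=(np.abs(W[...,2]-.0665)<.005)&(np.hypot(W[...,0]-.5007,W[...,1]+.046)<.02); print('post',mm.sum(), W[mm].mean(0) if mm.any() else 0)
E
```

```text
t 4.65 pos [ 0.5782 -0.0413  0.1498] yaw 4.37 tz [-8.e-04 -1.e-04 -1.e+00] F [ 0.4 -0.5 -0.7] M [-0.029 -0.006  0.055] w 0.0186 g 29.7 j6 1.439
block 2435 [ 0.58115491 -0.03815649  0.04031897] ((576.9070434570312, -38.70343017578125), (56.25257873535156, 56.23988723754883), 5.037237167358398)
floor 1029 [ 0.57641698 -0.03886937  0.03254473] ((576.5955200195312, -38.670310974121094), 17.192190170288086)
held 3352
2285 256.6967177242888 245.7776805251641 [ 0.56655149 -0.06236289  0.1393821 ] [ 0.5927942  -0.02676737  0.17430811]
post 278 [ 0.49915937 -0.04548855  0.06743698]
```

View pics/w2.png

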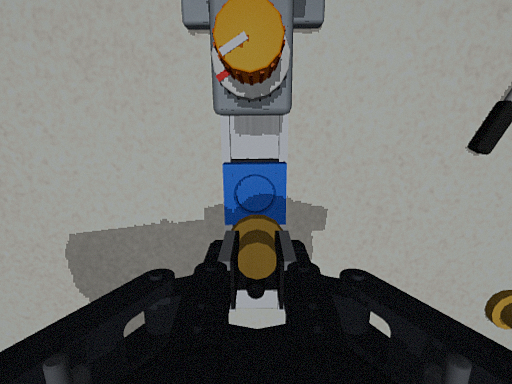

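The picture shows the held pin at (257,250), the nest at (255,193) with clear space around it, and the knob at (249,38) with the white bar and red mark both pointing lower-left. Next I find the held pin's axis.

```bash
python3 - <<'E'
from h import *
z=np.load('w2.npz'); im,d,T,K=z['im'],z['d'],z['T'],z['K']; W=cloud(d,T,K)
v,u=np.mgrid[:384,:512]
hsv=cv2.cvtColor(im,cv2.COLOR_RGB2HSV); b=(hsv[...,0]>8)&(hsv[...,0]<32)&(hsv[...,1]>100)&(abs(u-257)<30)&(v>205)&(v<290)&(W[...,2]>.12)&(W[...,2]<.18)
h,e=np.histogram(W[b][:,2],bins=np.arange(.13,.18,.001)); print([(round(a,3),n) for a,n in zip(e,h) if n])
for lo,hi in((.1445,.1495),(.1615,.169)):
    p=W[b&(W[...,2]>lo)&(W[...,2]<hi)]
    if len(p)>5: print(lo,len(p),p.mean(0).round(4),p.min(0).round(4),p.max(0).round(4),cv2.minEnclosingCircle((p[:,:2]*1000).astype(np.float32)))
E
```

```text
[(np.float64(0.139), np.int64(5)), (np.float64(0.14), np.int64(17)), (np.float64(0.141), np.int64(30)), (np.float64(0.142), np.int64(26)), (np.float64(0.143), np.int64(27)), (np.float64(0.144), np.int64(29)), (np.float64(0.145), np.int64(85)), (np.float64(0.146), np.int64(286)), (np.float64(0.147), np.int64(172)), (np.float64(0.148), np.int64(30)), (np.float64(0.149), np.int64(22)), (np.float64(0.15), np.int64(30)), (np.float64(0.151), np.int64(20)), (np.float64(0.152), np.int64(25)), (np.float64(0.153), np.int64(27)), (np.float64(0.154), np.int64(24)), (np.float64(0.155), np.int64(26)), (np.float64(0.156), np.int64(33)), (np.float64(0.157), np.int64(26)), (np.float64(0.158), np.int64(27)), (np.float64(0.159), np.int64(32)), (np.float64(0.16), np.int64(32)), (np.float64(0.161), np.int64(32)), (np.float64(0.162), np.int64(29)), (np.float64(0.163), np.int64(119)), (np.float64(0.164), np.int64(664)), (np.float64(0.165), np.int64(377)), (np.float64(0.166), np.int64(26)), (np.float64(0.167), np.int64(6)), (np.float64(0.168), np.int64(3)), (np.float64(0.171), np.int64(1)), (np.float64(0.172), np.int64(2)), (np.float64(0.173), np.int64(1)), (np.float64(0.174), np.int64(1)), (np.float64(0.175), np.int64(2)), (np.float64(0.178), np.int64(1))]
0.1445 603 [ 0.5874 -0.04    0.1467] [ 0.5778 -0.0528  0.1445] [ 0.5928 -0.028   0.1495] ((585.7381591796875, -40.39298629760742), 12.38876724243164)
0.1615 1240 [ 0.5775 -0.0408  0.1647] [ 0.5666 -0.0504  0.1615] [ 0.5886 -0.0303  0.1688] ((579.60546875, -40.83553695678711), 13.063143730163574)
```

apply_moves([
  [0,-0.0005,0.002,-0.03,0,0,0],
  [0,-0.0005,0.002,-0.06,0,0,0],
  [0,-0.0005,0.002,-0.085,0,0,0],
  [0,-0.0005,0.002,-0.094,0,0,0],
  [0,-0.0005,0.002,-0.094,0,0,0],
  [0,-0.0005,0.002,-0.097,0,0,0],
  [0,-0.0005,0.002,-0.099,0,0,0],
  [0,-0.0005,0.002,-0.101,0,0,0],
  [0,-0.0005,0.002,-0.102,0,0,0],
  [0,-0.0005,0.002,-0.102,0,0,0],
])

```text
time_s: 5.7
position: [0.5786, -0.0381, 0.0483]
orientation: [0.0, 0.999, 0.039, 0.0]
force: [0.2, -0.7, -0.7]
width: 0.0184
gripper_force: 29.7
```

```bash
python3 - <<'E'
from h import *
s=st()
E
```

```text
t 5.7 pos [ 0.5786 -0.0381  0.0483] yaw 4.48 tz [ 7.e-04  0.e+00 -1.e+00] F [ 0.2 -0.7 -0.7] M [-0.127 -0.003 -0.043] w 0.0184 g 29.7 j6 1.435
```

apply_moves([
  [0,0,0,-0.002,0,0,0],
  [0,0,0,-0.003,0,0,0],
  [0,0,0,-0.004,0,0,0],
  [0,0,0,-0.005,0,0,0],
  [0,0,0,-0.005,0,0,0],
])

```text
time_s: 6.2
position: [0.5783, -0.0381, 0.0434]
orientation: [0.0, 0.999, 0.039, -0.0]
force: [-1.0, -0.8, 3.6]
width: 0.0184
gripper_force: 30.0
```

```bash
python3 - <<'E'
from h import *
s=st()
E
```

```text
t 6.2 pos [ 0.5783 -0.0381  0.0434] yaw 4.48 tz [-0.e+00 -2.e-04 -1.e+00] F [-1.  -0.8  3.6] M [-0.13   0.377  0.048] w 0.0184 g 30.0 j6 1.435
```

apply_moves([
  [35,0,0,0,0,0,0],
  [40,0,0,0,0,0,0],
  [45,0,0,0,0,0,0],
  [45,0,0,0.01,0,0,0],
  [45,0,0,0.03,0,0,0],
  [45,0,0,0.06,0,0,0],
  [45,0,0,0.1,0,0,0],
  [45,0,0,0.1,0,0,0],
])

```text
time_s: 7.0
position: [0.5824, -0.0378, 0.1499]
orientation: [-0.0, 0.999, 0.04, 0.007]
force: [0.6, 0.2, -0.8]
width: 0.0385
gripper_force: 0.0
```

```bash
python3 - <<'E'
from h import *
s=st(); im,d,T,K=grab('wrist'); W=cloud(d,T,K); save('w3.png',im)
q=np.hypot(W[...,0]-.577,W[...,1]+.039)<.026
h,e=np.histogram(W[q][:,2],bins=np.arange(.03,.07,.001)); print([(round(float(a),3),int(n)) for a,n in zip(e,h) if n])
p=W[q&(W[...,2]>.054)&(W[...,2]<.063)]; print(p.mean(0),cv2.minEnclosingCircle((p[:,:2]*1000).astype(np.float32)))
hsv=cv2.cvtColor(im,cv2.COLOR_RGB2HSV); b=q&(hsv[...,0]<35)&(W[...,2]<.046)&(W[...,2]>.035); p=W[b];print('flange',len(p),p[:,2].min(),p[:,2].max(),cv2.minEnclosingCircle((p[:,:2]*1000).astype(np.float32)))
b=q&(hsv[...,0]>100)&(W[...,2]<.046); print('bluez',np.median(W[b][:,2]),'flz',np.median(p[:,2]))
mm=(np.abs(W[...,2]-.0675)<.004)&(np.hypot(W[...,0]-.5,W[...,1]+.046)<.02); print('post',mm.sum(), W[mm].mean(0) if mm.any() else 0)
E
```

```text
t 7.0 pos [ 0.5824 -0.0378  0.1499] yaw 4.56 tz [ 1.320e-02  7.000e-04 -9.999e-01] F [ 0.6  0.2 -0.8] M [ 0.008 -0.073 -0.001] w 0.0385 g 0.0 j6 1.435
[(0.03, 1), (0.031, 23), (0.032, 42), (0.033, 29), (0.034, 10), (0.035, 9), (0.036, 20), (0.037, 34), (0.038, 97), (0.039, 468), (0.04, 949), (0.041, 333), (0.042, 20), (0.043, 5), (0.044, 5), (0.045, 3), (0.046, 5), (0.047, 10), (0.048, 2), (0.049, 6), (0.05, 7), (0.051, 7), (0.052, 5), (0.053, 5), (0.054, 9), (0.055, 4), (0.056, 6), (0.057, 96), (0.058, 219), (0.059, 90), (0.06, 3)]
[ 0.57715861 -0.03744159  0.058328  ] ((576.641845703125, -37.533660888671875), 9.886775016784668)
flange 462 0.03539960333431741 0.04582221782738857 ((576.6578979492188, -37.69003677368164), 16.00262451171875)
bluez 0.0402940989521563 flz 0.04043716026556088
post 254 [ 0.49866612 -0.04538439  0.06788294]
```

View pics/w3.png

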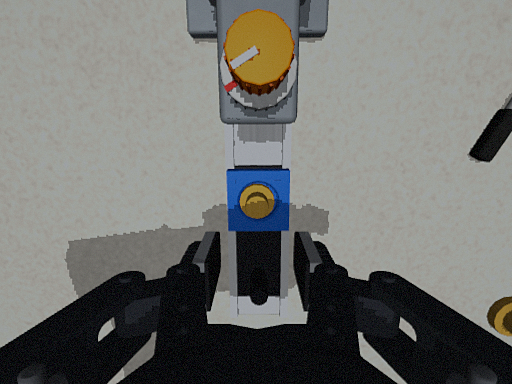

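The pin at (257,202) stands in the nest: its flange is flush with the block (both at 40.4 mm) and within about 1 mm of the nest centre. The post is at (259,288). Next I go behind the post with the fingers shut.

apply_moves([
  [0,-0.04,-0.004,0,0,0,0.5],
  [0,-0.08,-0.008,0,0,0,0.5],
  [0,-0.119,-0.0105,0,0,0,0.5],
  [0,-0.119,-0.0105,-0.01,0,0,0.5],
  [0,-0.119,-0.0105,-0.03,0,0,0.5],
  [0,-0.119,-0.0105,-0.06,0,0,0.5],
  [0,-0.119,-0.0105,-0.09,0,0,0.5],
  [0,-0.119,-0.0105,-0.102,0,0,0.5],
  [0,-0.119,-0.0105,-0.102,0,0,0.5],
  [0,-0.119,-0.0105,-0.102,0,0,0.5],
])

```text
time_s: 8.05
position: [0.4599, -0.0485, 0.0409]
orientation: [0.0, 0.999, 0.044, -0.0]
force: [0.2, 0.2, -0.2]
width: 0.0
gripper_force: 0.0
```

```bash
python3 - <<'E'
from h import *
s=st(); im,d,T,K=grab('wrist'); W=cloud(d,T,K)
mm=(np.abs(W[...,2]-.0675)<.004)&(np.hypot(W[...,0]-.5,W[...,1]+.046)<.02); p=W[mm];print('post',mm.sum(), p.mean(0),cv2.minEnclosingCircle((p[:,:2]*1000).astype(np.float32)))
E
```

```text
t 8.05 pos [ 0.4599 -0.0485  0.0409] yaw 4.99 tz [-3.e-04 -3.e-04 -1.e+00] F [ 0.2  0.2 -0.2] M [ 0.043 -0.01  -0.023] w 0.0 g 0.0 j6 1.41
post 1123 [ 0.49809602 -0.0455736   0.06817114] ((497.50531005859375, -45.64274978637695), 7.969271183013916)
```

apply_moves([
  [0,0.008,0.0007,0,0,0,0],
  [0,0.014,0.0012,0,0,0,0],
  [0,0.018,0.0016,0,0,0,0],
  [0,0.022,0.0019,0,0,0,0],
  [0,0.027,0.0024,0,0,0,0],
  [0,0.033,0.0029,0,0,0,0],
  [0,0.039,0.0034,0,0,0,0],
  [0,0.045,0.0039,0,0,0,0],
  [0,0.051,0.0045,0,0,0,0],
  [0,0.057,0.005,0,0,0,0],
  [0,0.063,0.0055,0,0,0,0],
  [0,0.068,0.0059,0,0,0,0],
])

```text
time_s: 9.3
position: [0.5278, -0.0428, 0.0409]
orientation: [0.0, 0.999, 0.043, -0.0]
force: [-3.3, -1.1, 1.4]
width: 0.0002
gripper_force: 1.4
```

apply_moves([
  [0,0.005,0.0004,0,0,0,0],
  [0,0.01,0.0009,0,0,0,0],
  [0,0.015,0.0013,0,0,0,0],
  [0,0.02,0.0017,0,0,0,0],
  [0,0.025,0.0022,0,0,0,0],
  [0,0.029,0.0025,0,0,0,0],
  [0,0.032,0.0028,0,0,0,0],
  [0,0.034,0.003,0,0,0,0],
  [0,0.036,0.0031,0,0,0,0],
  [0,0.037,0.0032,0,0,0,0],
])

```text
time_s: 10.3
position: [0.5645, -0.0394, 0.0409]
orientation: [-0.0, 0.999, 0.043, 0.0]
force: [-2.9, -1.2, 0.6]
width: -0.0001
gripper_force: 1.3
```

```bash
python3 - <<'E'
from h import *
s=st(); im,d,T,K=grab('wrist'); W=cloud(d,T,K); save('w4.png',im)
x0,y0=s['position'][:2]
v,u=np.mgrid[:384,:512]
mm=(np.abs(W[...,2]-.0675)<.004)&(np.hypot(W[...,0]-x0-.02,W[...,1]-y0)<.02); p=W[mm];print('post',mm.sum(), p.mean(0),cv2.minEnclosingCircle((p[:,:2]*1000).astype(np.float32)))
mm=(np.abs(W[...,2]-.0585)<.003)&(np.hypot(W[...,0]-x0-.1,W[...,1]-y0)<.03); p=W[mm];print('pin',mm.sum(),p.mean(0),cv2.minEnclosingCircle((p[:,:2]*1000).astype(np.float32))) if mm.any() else 0
mm=(np.abs(W[...,2]-.186)<.004)&(np.hypot(W[...,0]-.67,W[...,1]+.03)<.03); p=W[mm];print('knob',mm.sum(),p.mean(0),cv2.minEnclosingCircle((p[:,:2]*1000).astype(np.float32))) if mm.any() else 0
E
```

```text
t 10.3 pos [ 0.5645 -0.0394  0.0409] yaw 4.97 tz [ 1.e-04  1.e-04 -1.e+00] F [-2.9 -1.2  0.6] M [-0.541  0.649 -0.003] w -0.0001 g 1.3 j6 1.441
post 1427 [ 0.58075913 -0.03840468  0.06795352] ((576.5443115234375, -38.52740478515625), 14.143278121948242)
pin 95 [ 0.65287939 -0.03110987  0.05776605] ((653.6806640625, -30.977405548095703), 5.411187648773193)
```

apply_moves([
  [0,0.001,0.0001,0,0,0,0],
  [0,0.002,0.0002,0,0,0,0],
  [0,0.003,0.0003,0,0,0,0],
  [0,0.004,0.0003,0,0,0,0],
  [0,0.005,0.0004,0,0,0,0],
])

```text
time_s: 10.85
position: [0.5694, -0.039, 0.041]
orientation: [-0.0, 0.999, 0.043, 0.0]
force: [-3.4, -1.9, -1.5]
width: -0.0003
gripper_force: 1.3
```

apply_moves([
  [0,0.0005,0,0,0,0,0],
  [0,0.001,0.0001,0,0,0,0],
  [0,0.0015,0.0001,0,0,0,0],
  [0,0.002,0.0002,0,0,0,0],
])

```text
time_s: 11.25
position: [0.5714, -0.0388, 0.041]
orientation: [-0.0, 0.999, 0.043, 0.0]
force: [-2.1, -1.2, -0.2]
width: 0.0
gripper_force: 1.3
```

apply_moves([
  [0,0.0005,0,0,0,0,0],
  [0,0.001,0.0001,0,0,0,0],
  [0,0.0015,0.0001,0,0,0,0],
])

```text
time_s: 11.55
position: [0.5718, -0.0389, 0.0409]
orientation: [0.0, 0.999, 0.043, -0.001]
force: [-5.8, 0.8, 2.9]
width: -0.0002
gripper_force: 3.0
```

apply_moves([
  [0,0.0005,0,0,0,0,0],
  [0,0.0005,0,0,0,0,0],
])

```text
time_s: 11.75
position: [0.5718, -0.0389, 0.0409]
orientation: [0.0, 0.999, 0.043, -0.002]
force: [-6.8, 0.4, 2.6]
width: -0.0001
gripper_force: 3.1
```

The slide is at its stop: the TCP no longer advances and the force rises to about 7 N. I back off, rise and go above the knob.

apply_moves([
  [0,-0.012,-0.001,0,0,0,0],
  [0,-0.022,-0.002,0.01,0,0,0],
  [0,-0.022,-0.002,0.06,0,0,0],
  [60,-0.022,-0.002,0.11,0,0,8],
  [60,-0.022,-0.002,0.16,0,0,16],
  [60,-0.022,-0.002,0.21,0,0,24],
  [60,-0.01,0,0.245,0,0,32],
  [60,0.04,0.003,0.245,0,0,40],
  [60,0.08,0.006,0.245,0,0,48],
  [60,0.098,0.008,0.245,0,0,55],
  [60,0.098,0.008,0.245,0,0,55],
  [60,0.098,0.008,0.245,0,0,55],
])

```text
time_s: 12.95
position: [0.6714, -0.0308, 0.2865]
orientation: [0.0, 0.867, 0.499, 0.001]
force: [0.2, -0.5, 0.0]
width: 0.0513
gripper_force: 0.0
```

```bash
python3 - <<'E'
from h import *
s=st(); im,d,T,K=grab('wrist'); W=cloud(d,T,K); save('w5.png',im); np.savez('w5.npz',im=im,d=d,T=T,K=K)
mm=(np.abs(W[...,2]-.186)<.004)&(np.hypot(W[...,0]-.67,W[...,1]+.03)<.03); p=W[mm];print('knob',mm.sum(),p.mean(0),cv2.minEnclosingCircle((p[:,:2]*1000).astype(np.float32)))
mm=(np.abs(W[...,2]-.068)<.004)&(np.hypot(W[...,0]-.591,W[...,1]+.037)<.02); p=W[mm]; print('post',len(p),p.mean(0) if len(p) else 0)
E
```

```text
t 12.95 pos [ 0.6714 -0.0308  0.2865] yaw 59.87 tz [ 0.0013  0.     -1.    ] F [ 0.2 -0.5  0. ] M [ 0.001  0.051 -0.005] w 0.0513 g 0.0 j6 2.421
knob 593 [ 0.66996115 -0.0302123   0.18619562] ((669.532470703125, -30.85091209411621), 12.49260139465332)
post 116 [ 0.59028571 -0.03720287  0.06800032]
```

View pics/w5.png

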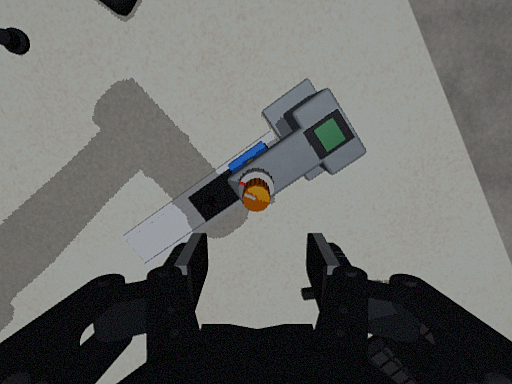

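The picture shows the knob at (257,197), its white bar and the red mark still aligned at (245,190). Knob axis is at (0.6697, -0.0306), and the post is 80 mm before it, so the slide is home. I descend and grip the knob.

apply_moves([
  [60,-0.0015,0,-0.03,0,0,0],
  [60,-0.0015,0,-0.07,0,0,0],
  [60,-0.0015,0,-0.11,0,0,0],
  [60,-0.0015,0,-0.125,0,0,0],
  [60,-0.0015,0,-0.1295,0,0,0],
  [60,-0.0015,0,-0.1295,0,0,0],
  [0,-0.0015,0,-0.1295,0,0,0],
  [0,-0.0015,0,-0.1295,0,0,0],
  [0,-0.0015,0,-0.1295,0,0,0],
  [0,-0.0015,0,-0.1295,0,0,0],
], newtons=50)

```text
time_s: 14.0
position: [0.6709, -0.0308, 0.1589]
orientation: [0.001, 0.866, 0.5, 0.002]
force: [-1.0, -0.4, 6.8]
width: 0.0222
gripper_force: 48.9
```

```bash
python3 -c "
from h import *
st()"
```

```text
t 14.0 pos [ 0.6709 -0.0308  0.1589] yaw 59.99 tz [ 3.8e-03 -1.0e-04 -1.0e+00] F [-1.  -0.4  6.8] M [0.188 0.258 0.014] w 0.0222 g 48.9 j6 2.423
```

apply_moves([
  [0,0,0,0,0,0,-5],
  [0,0,0,0,0,0,-10],
  [0,0,0,0,0,0,-15],
  [0,0,0,0,0,0,-20],
])

```text
time_s: 14.4
position: [0.6711, -0.031, 0.1589]
orientation: [0.001, 0.94, 0.341, 0.002]
force: [0.4, -0.7, 5.7]
width: 0.0227
gripper_force: 49.1
```

```bash
python3 -c "
from h import *
st()"
```

```text
t 14.4 pos [ 0.6711 -0.031   0.1589] yaw 39.83 tz [ 4.2e-03 -5.0e-04 -1.0e+00] F [ 0.4 -0.7  5.7] M [-0.069  0.138  0.117] w 0.0227 g 49.1 j6 2.071
```

apply_moves([
  [0,0,0,0,0,0,-7],
  [0,0,0,0,0,0,-14],
  [0,0,0,0,0,0,-20],
  [0,0,0,0,0,0,-25],
])

```text
time_s: 14.8
position: [0.6713, -0.0313, 0.1589]
orientation: [0.001, 0.992, 0.129, 0.002]
force: [0.8, -1.9, 4.9]
width: 0.0226
gripper_force: 49.1
```

```bash
python3 -c "
from h import *
st()"
```

```text
t 14.8 pos [ 0.6713 -0.0313  0.1589] yaw 14.81 tz [ 0.0045 -0.001  -1.    ] F [ 0.8 -1.9  4.9] M [-0.388 -0.03   0.141] w 0.0226 g 49.1 j6 1.634
```

apply_moves([
  [0,0,0,0,0,0,-7],
  [0,0,0,0,0,0,-14],
  [0,0,0,0,0,0,-20],
  [0,0,0,0,0,0,-25],
])

```text
time_s: 15.2
position: [0.6712, -0.0316, 0.1589]
orientation: [0.001, 0.996, -0.089, 0.002]
force: [0.3, -2.8, 4.9]
width: 0.0222
gripper_force: 49.1
```

```bash
python3 -c "
from h import *
st()"
```

```text
t 15.2 pos [ 0.6712 -0.0316  0.1589] yaw -10.19 tz [ 0.0043 -0.0014 -1.    ] F [ 0.3 -2.8  4.9] M [-0.669 -0.056  0.156] w 0.0222 g 49.1 j6 1.198
```

apply_moves([
  [0,0,0,0,0,0,-7],
  [0,0,0,0,0,0,-14],
  [0,0,0,0,0,0,-20],
  [0,0,0,0,0,0,-25],
])

```text
time_s: 15.6
position: [0.6711, -0.0319, 0.1589]
orientation: [0.0, 0.953, -0.302, 0.002]
force: [0.8, -3.7, 5.7]
width: 0.0225
gripper_force: 49.1
```

```bash
python3 -c "
from h import *
st()"
```

```text
t 15.6 pos [ 0.6711 -0.0319  0.1589] yaw -35.2 tz [ 0.0039 -0.0018 -1.    ] F [ 0.8 -3.7  5.7] M [-0.845 -0.008  0.131] w 0.0225 g 49.1 j6 0.761
```

apply_moves([
  [0,0,0,0,0,0,-7],
  [0,0,0,0,0,0,-14],
  [0,0,0,0,0,0,-20],
  [0,0,0,0,0,0,-25],
])

```text
time_s: 16.0
position: [0.6709, -0.0321, 0.1589]
orientation: [0.0, 0.865, -0.502, 0.002]
force: [0.3, -3.6, 5.5]
width: 0.0228
gripper_force: 49.1
```

```bash
python3 -c "
from h import *
st()"
```

```text
t 16.0 pos [ 0.6709 -0.0321  0.1589] yaw -60.21 tz [ 0.0032 -0.0021 -1.    ] F [ 0.3 -3.6  5.5] M [-0.955  0.146  0.193] w 0.0228 g 49.1 j6 0.325
```

apply_moves([
  [0,0,0,0,0,0,-6],
  [0,0,0,0,0,0,-12],
  [0,0,0,0,0,0,-16],
  [0,0,0,0,0,0,-18],
])

```text
time_s: 16.4
position: [0.6706, -0.0322, 0.1589]
orientation: [0.0, 0.777, -0.63, 0.002]
force: [-1.1, -2.4, 6.2]
width: 0.0225
gripper_force: 49.1
```

```bash
python3 -c "
from h import *
st()"
```

```text
t 16.4 pos [ 0.6706 -0.0322  0.1589] yaw -78.1 tz [ 0.0027 -0.0022 -1.    ] F [-1.1 -2.4  6.2] M [-1.005  0.307  0.139] w 0.0225 g 49.1 j6 0.013
```

apply_moves([
  [0,0,0,0,0,0,-7],
  [0,0,0,0,0,0,-14],
  [0,0,0,0,0,0,-20],
  [0,0,0,0,0,0,-25],
])

```text
time_s: 16.8
position: [0.6703, -0.0322, 0.1589]
orientation: [0.0, -0.621, 0.784, -0.001]
force: [-0.6, -3.9, 5.8]
width: 0.0225
gripper_force: 49.2
```

```bash
python3 -c "
from h import *
st()"
```

```text
t 16.8 pos [ 0.6703 -0.0322  0.1589] yaw -103.2 tz [ 0.0019 -0.0022 -1.    ] F [-0.6 -3.9  5.8] M [-0.898  0.516  0.18 ] w 0.0225 g 49.2 j6 -0.425
```

apply_moves([
  [0,0,0,0,0,0,-6],
  [0,0,0,0,0,0,-12],
  [0,0,0,0,0,0,-16],
  [0,0,0,0,0,0,-18],
])

```text
time_s: 17.2
position: [0.6701, -0.0321, 0.1589]
orientation: [0.0, -0.492, 0.871, -0.001]
force: [-2.4, -3.1, 6.9]
width: 0.0225
gripper_force: 49.1
```

```bash
python3 -c "
from h import *
st()"
```

```text
t 17.2 pos [ 0.6701 -0.0321  0.1589] yaw -121.08 tz [ 0.0014 -0.0022 -1.    ] F [-2.4 -3.1  6.9] M [-0.806  0.694  0.258] w 0.0225 g 49.1 j6 -0.737
```

apply_moves([
  [0,0,0,0,0,0,-3],
  [0,0,0,0,0,0,-6],
])

```text
time_s: 17.4
position: [0.67, -0.032, 0.1589]
orientation: [0.0, -0.446, 0.895, -0.001]
force: [-2.0, -1.8, 7.0]
width: 0.0228
gripper_force: 49.1
```

```bash
python3 -c "
from h import *
st()"
```

```text
t 17.4 pos [ 0.67   -0.032   0.1589] yaw -127.08 tz [ 0.0014 -0.0021 -1.    ] F [-2.  -1.8  7. ] M [-0.768  0.707  0.244] w 0.0228 g 49.1 j6 -0.842
```

apply_moves([
  [0,0,0,0,0,0,-6],
  [0,0,0,0,0,0,-12],
  [0,0,0,0,0,0,-18],
  [0,0,0,0,0,0,-24],
  [0,0,0,0,0,0,-24],
])

```text
time_s: 17.9
position: [0.6698, -0.0318, 0.1589]
orientation: [0.0, -0.249, 0.968, -0.001]
force: [-2.9, -1.3, 7.5]
width: 0.0223
gripper_force: 49.3
```

```bash
python3 -c "
from h import *
st()"
```

```text
t 17.9 pos [ 0.6698 -0.0318  0.1589] yaw -151.11 tz [ 0.001  -0.0017 -1.    ] F [-2.9 -1.3  7.5] M [-0.552  0.751 -0.026] w 0.0223 g 49.3 j6 -1.261
```

apply_moves([
  [30,0,0,0,0,0,0],
  [50,0,0,0,0,0,0],
  [60,0,0,0,0,0,0],
  [60,0,0,0.03,0,0,0],
  [60,0,0,0.07,0,0,0],
  [60,0,0,0.12,0,0,0],
  [60,0,0,0.12,0,0,0],
  [60,0,0,0.12,0,0,0],
])

```text
time_s: 18.7
position: [0.6704, -0.0304, 0.2781]
orientation: [0.002, -0.25, 0.968, 0.0]
force: [0.7, -0.3, -1.0]
width: 0.0513
gripper_force: 0.0
```

```bash
python3 - <<'E'
from h import *
s=st(); im,d,T,K=grab('wrist'); W=cloud(d,T,K); np.savez('w6.npz',im=im,d=d,T=T,K=K)
save('w6.png',im,(190,120,320,230),6)
E
```

```text
t 18.7 pos [ 0.6704 -0.0304  0.2781] yaw -151.02 tz [ 0.0035  0.0011 -1.    ] F [ 0.7 -0.3 -1. ] M [-0.006  0.039 -0.04 ] w 0.0513 g 0.0 j6 -1.26
```

View pics/w6.png

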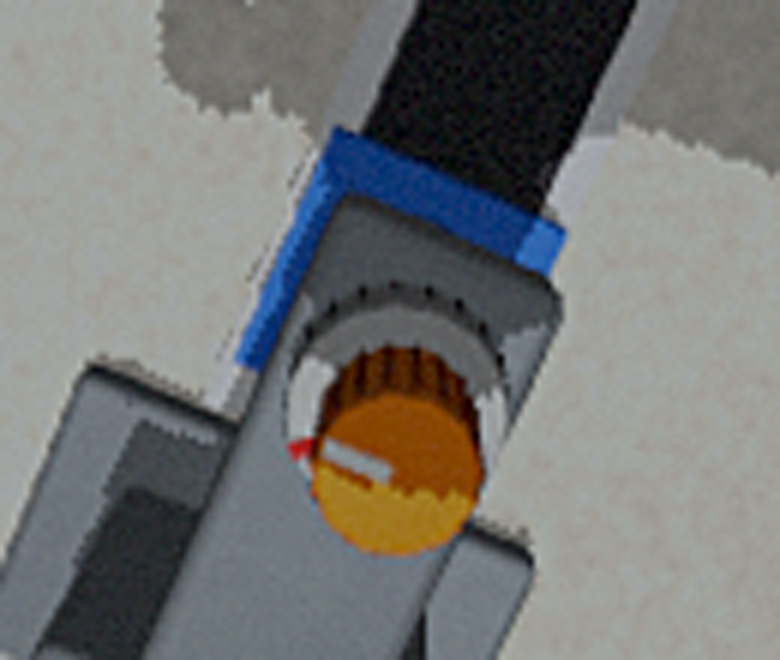

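The white bar, at (357,460) in the crop, is now turned clockwise against the red mark at (302,449). I compute the angle.

```bash
python3 - <<'E'
from h import *
def ang(f,box,bar,red):
    z=np.load(f); T,K=z['T'],z['K']
    def g(p,h):
        p=np.array(p,float); r_=T[:3,:3]@np.array([(p[0]-K[0,2])/K[0,0],-(p[1]-K[1,2])/K[1,1],-1]); return T[:3,3]+r_*(h-T[2,3])/r_[2]
    a,b=g(bar[0],.186),g(bar[1],.186); c=np.array([.6697,-.0306])
    rd=g(red,.150)
    print(a[:2],b[:2],rd[:2],np.hypot(*(rd[:2]-c)))
    A=np.degrees(np.arctan2(*(b-a)[1::-1])); B=np.degrees(np.arctan2(*(rd[:2]-c)[::-1])); print('bar',A,'red',B,'cw slip',(B-A)%360,np.radians((B-A)%360))
f=lambda x,y:(190+x/6,120+y/6)
ang('w6.npz',0,(f(392,472),f(322,447)),f(302,449))
# start, from picture w5
ang('w5.npz',0,((257,199),(245,193)),(241,183))
z=np.load('w6.npz');W=cloud(z['d'],z['T'],z['K']);mm=(np.abs(W[...,2]-.068)<.004)&(np.hypot(W[...,0]-.591,W[...,1]+.037)<.02); p=W[mm]; print('post',len(p),p.mean(0) if len(p) else 0)
E
```

```text
[ 0.66959146 -0.03116385] [ 0.67114701 -0.04140239] [ 0.68205173 -0.04090297] 0.01608466474554646
bar -81.36105103929914 red -39.83254632473158 cw slip 41.52850471456756 0.7248091406991919
[ 0.67035833 -0.03156923] [ 0.6641061  -0.02174884] [ 0.66005184 -0.01818972] 0.015719478015880466
bar 122.48319531229058 red 127.86265388868435 cw slip 5.379458576393773 0.09388926413271825
post 150 [ 0.5904414  -0.03771701  0.06827162]
```

```bash
python3 -c "
from h import *
print(r.close_job())"
```

```text
the job is handed in; nothing more can be done
None
```

I handed the job in with the brass pin in the nest, the slide home and the spindle clamped on it; the ratchet had slipped about 0.7 rad (allowed 0.35 to 1.3) and the gripper was clear. The clamp force itself can't be read, so I inferred the clamp from the turning torque (about 0.25 N m) and the visible slip. The hand-in returned no verdict.

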